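Offer a bow-tie key up to its recess in a clamped slab

ROBOT

A 7-joint arm with a two-finger parallel gripper is mounted at the origin on the work surface. World frame = base frame: x ahead of the robot, y to its left, z up, the work surface at z = 0. Lengths are in m, angles in rad, forces in N, time in s.
With the tool pointing down it reaches from about 0.425 to 0.875 m from the base axis. Payload 4.7 kg.
Tool frame: the origin (TCP) lies at the very end of the fingers, on their centre line; the grasp point (between the pads) lies 19 mm behind it; z points along the fingers, y is the direction in which the jaws open and shut (so a half turn about z gives the same grasp; the last joint's range is limited). The gripper opens to 87 mm and grips with 3 to 60 N. Pads are 19 mm wide; open, the fingers measure 117 mm over their backs; the gripper's body (75 mm by 190 mm) begins 51 mm behind the grasp point.
Start: joints at [1.177, 0.321, -0.07, 1.45, 0.023, 1.371, -0.057], TCP at [0.258, -0.597, 0.223] pointing down, gripper open.
Joint ranges: [-2.86, 2.86], [-0.3, 2.09], [-1.38, 1.24], [0.06, 2.45], [-1.56, 4.7], [0.09, 2.05], [-2.69, 2.69]. Speed limits (rad/s): [2.57, 2.57, 3.14, 3.14, 3.14, 3.14, 3.14].

INTERFACE

Orientations are given as a rotation vector (axis times angle).
In Python, from bench import ctrl gives the robot as it stands. The module is installed in compiled form; this text tells all that it offers.
- The arm moves only by the tool move_arm, never from a script. Its arguments are lists of equal length, an entry for each row: "dp": the shift along the tool's x, y, z in units of 30 mm (1.0 is 30 mm), a list of three; "turn": the turn about the tool's z in units of 5 degrees (1.0 is 5 degrees); "jaw": the opening, from -1 (shut) to 1 (fully open). A call has 1 to 5 rows; each row is the pose to reach, as a shift and turn from the pose commanded when the call began, along the tool's axes at that moment; what a row does not reach only later rows make up. A row lasts 1/10 s, in which the tool goes at most 50 mm and 8.59 degrees, less where a joint would pass 70% of its speed; a pose out of reach is approached as far as the arm can. A call with a gripper value outside its range is refused whole. The fingers move at their own pace and stop on an object; "grip_force" is the grip in N (left out, the last holds). Time passes only in rows, so rows that repeat a pose let the fingers close. It gives the time, the measured TCP pose, the force and the opening at its end, in the units of the state.
- ctrl.get_state(): the state, without advancing time (a new reading comes with each control period).
- ctrl.get_image(name): name is "scene" or "top" or "wrist"; returns the picture (480x640x3 uint8, red, green, blue); there is no depth.
- ctrl.camera_info(name): a dict with "intrinsics" (3x3 intrinsics, pixels), "extrinsics" (4x4, takes a point from world to camera coordinates). Camera axes: x right, y up, looking along -z (the intrinsics and any distortion apply to the point x, -y, -z); pixel columns grow to the right and rows downward; lengths in m; the calibration is good to about 2 mm. A picture is of the moment at which its call begins: read the wrist's pose just before it. camera_info takes no time and is no camera call; for the wrist camera it gives the pose at the moment of the call.
- ctrl.close_job(): hands the job in, once; it reports no verdict.
Trained networks look in the newest picture that a camera, given by its name, has taken for a name from the list of things; names that differ only in an ending like _2 or _b are one class to them, and where a whole thing is asked for, a point or a joint stands for the part that bears it (a point fixed in the world has none). Each returns a list of dicts, best first, with "confidence" (0 to 1); they miss things now and then, are a little off and sometimes report something else, mostly with a low value. They report only what shows in the picture. A call takes as long as a camera call.
- ctrl.look_for(camera, target): "rect" ([centre column, centre row, width, height] in pixels, round what is visible of it).
- ctrl.masks_of(camera, target): "region" (480x640 bool, what is visible of it) and "rect" ([centre column, centre row, width, height] in pixels, round what is visible of it).
The state is a dict: "time": time; "joint_positions": joint angles; "qd": joint speeds; "joint_torque": joint torques, N m; "position": TCP position; "tool_rot": TCP orientation; "ft_force": force on the tool from outside, world axes, zero at the start; "torque": the same for the moment, N m; "grip_width": opening from 0.0 (shut) to 1.0 (fully open).
Only numpy, scipy, OpenCV 4.12 (cv2) and the standard library are available. Lean on these libraries where they do the work, as an engineer would, in place of code of your own. Each camera call takes 0.05 s, during which the arm holds its last target. There are 200 camera calls.

TASK

First pick the two sawn offcuts off the cracked slab and put them in the scrap bin. Then take the big dark walnut bow-tie key from the white board, carry it over the clamps without bumping them, and offer it up to its recess: hold it level about 1 cm above the slab, lined up with the recess (either way round) and touching nothing, because it binds once it is started. Finish while still holding it there so that I can sight the fit and guide it home, and leave the other things on the bench where they are.

Things in the scene. Friction and masses are not known exactly. Their poses are not given: they have to be found in the camera images.
- recess (a point): The middle of the bow-tie recess, at the level of the slab's top face (45 mm above the bench). The recess is 111 mm long along this point's x axis, 53 mm wide at the ends, 29 mm at the waist (along y), 20 mm deep, its floor a little darker than the slab; a thin black crack runs through it along y.
- slab: Pale live-edge slab, fixed, 330 mm along its y axis, 220 mm along x, 45 mm thick; origin on the bench below the recess, axes as the recess. Across it, along x and centred 125 mm either side of the recess in y, lie two bar clamps: 8 mm wide steel bars, tops 82 mm above the bench; red jaws off the slab's long edges (x = -162 to 191 mm), tops 92 mm; wooden handles, low, to x = 325 mm.
- key_center (a point): The key to fit, at its centre (half-way up): dark walnut bow-tie, 110 mm long along its x axis, 52 mm wide at the ends tapering straight to 28 mm at the waist (along y), 26 mm thick (z up), 75 g. It lies flat on the white board; best gripped across the waist.
- spare_center (a point): Centre of a smaller, pale bow-tie key for another job (76 x 36 x 26 mm, waist 20 mm) on the same board; leave it alone.
- board: White melamine board on the bench, 220 mm along x, 160 mm along y, 12 mm thick, fixed; origin under its centre. The two keys lie on it, about 105 mm apart.
- bin: Grey open scrap bin, fixed, 170 mm along x, 160 mm along y, 80 mm tall, walls and floor 6 mm; origin under its centre. It and the board stand on opposite sides of the slab, either way round.
- offcut_a_center (a point): Centre of the dark walnut offcut on the slab: block 46 (x) x 22 (y) x 24 (z) mm, 18 g.
- offcut_b_center (a point): Centre of the reddish-brown offcut on the slab: block 38 (x) x 26 (y) x 22 (z) mm, 16 g.
- pencil: Flat red carpenter's pencil, 180 mm long along x, 8 mm thick, lying on the slab outside a clamp; origin under its middle.
- glue: Yellow bottle with an orange cap, upright, 58 mm across and 170 mm tall, beyond the slab; origin under its centre.
- mallet: Round wooden carver's mallet standing on its head, 86 mm across and 228 mm tall, beyond the slab; origin under its centre.
- marking_knife: Wooden-handled marking knife, 150 mm long along x, 18 mm thick, lying on the bench just beyond the slab's far edge between the clamp handles; origin under its middle.

How it is judged:
By the outcome, as a careful person would: the job done as asked, in the order asked, and still so for the second after the job is handed in, while the arm keeps its last pose, push and grip.
It also fails if it takes over 64 s, if anything falls off the work surface, if the arm or the gripper's body presses on something with over 40 N, if the wrist force passes 120 N, or if a joint passes its speed limit or range.

## Working session

There is one attempt and no reset: what is moved stays moved. The work goes in short steps, Python scripts to look and compute and a tool call to move; the robot and the scene stay as the last step left them, time stands still between calls to the robot, and variables do not carry over. Pictures are saved under pics/ and viewed, about 8 in all and at most 12, crops included, and the job is handed in when it is done.

Besides the shell and the picture viewer there is one more tool, called as name(argument=value, ...), one argument or row to a line, values as JSON. move_arm: Moves the arm, as the interface text tells. Its arguments: {"type":"object","properties":{"dp":{"type":"array","items":{"type":"array","items":{"type":"number"}}},"turn":{"type":"array","items":{"type":"number"}},"jaw":{"type":"array","items":{"type":"number"}},"grip_force":{"type":"number"}},"required":["dp","turn","jaw"]}

```bash
mkdir -p pics
cat > h.py <<'E'
import numpy as np, cv2
from bench import ctrl
from scipy.spatial.transform import Rotation as R
def save(im,n): cv2.imwrite('pics/'+n+'.png',im[:,:,::-1])
def unproj(ci,px,z):
    K=np.array(ci['intrinsics']);E=np.array(ci['extrinsics'])
    px=np.atleast_2d(px).astype(float)
    d=np.c_[(px[:,0]-K[0,2])/K[0,0],-(px[:,1]-K[1,2])/K[1,1],-np.ones(len(px))]
    Rt=E[:3,:3].T;c=-Rt@E[:3,3];w=d@Rt.T
    return c+w*((z-c[2])/w[:,2])[:,None]
def proj(ci,p):
    K=np.array(ci['intrinsics']);E=np.array(ci['extrinsics'])
    q=np.atleast_2d(p)@E[:3,:3].T+E[:3,3]
    return np.c_[K[0,0]*q[:,0]/-q[:,2]+K[0,2],K[1,1]*-q[:,1]/-q[:,2]+K[1,2]]
def rect(ci,mask,z):
    c,_=cv2.findContours(mask.astype(np.uint8),cv2.RETR_EXTERNAL,cv2.CHAIN_APPROX_NONE)
    c=max(c,key=cv2.contourArea)[:,0]
    w=unproj(ci,c,z)[:,:2]
    (x,y),(a,b),t=cv2.minAreaRect((w*1000).astype(np.float32))
    if a<b:a,b,t=b,a,t+90
    return np.round([x,y,a,b,(t+90)%180-90],1)
E
python3 - <<'E'
from h import *
s=ctrl.get_state();print({k:np.round(v,3) for k,v in s.items()})
print(R.from_rotvec(s['tool_rot']).as_matrix().round(3))
for n in ['top','scene']:
    im=ctrl.get_image(n);save(im,n)
    ci=ctrl.camera_info(n);print(n,{k:np.round(v,3).tolist() for k,v in ci.items()})
ci=ctrl.camera_info('top')
for t,z in [('recess',.045),('key_center',.038),('spare_center',.038),('offcut_a_center',.069),('offcut_b_center',.067),('bin',.08),('board',.012),('slab',.045),('glue',.17),('mallet',.228),('pencil',.053),('marking_knife',.018)]:
    for d in ctrl.masks_of('top',t)[:2]:
        print(t,round(d['confidence'],2),np.round(d['rect']),rect(ci,d['region'],z))
E
```

```text
{'time': np.float64(0.0), 'joint_positions': array([ 1.177,  0.322, -0.07 ,  1.452,  0.023,  1.371, -0.057]), 'qd': array([ 0.001,  0.   ,  0.001,  0.   ,  0.001,  0.002, -0.002]), 'joint_torque': array([ 1.0000e-03, -4.9128e+01, -4.0300e-01, -3.1253e+01, -6.4000e-02,
        4.4000e-02,  0.0000e+00]), 'position': array([ 0.258, -0.596,  0.221]), 'tool_rot': array([-3.075e+00, -6.360e-01,  1.000e-03]), 'ft_force': array([0.978, 0.757, 0.542]), 'torque': array([-0.015, -0.017, -0.035]), 'grip_width': np.float64(0.997)}
[[ 0.918  0.397 -0.001]
 [ 0.397 -0.918  0.002]
 [-0.    -0.002 -1.   ]]
top {'intrinsics': [[441.255, 0.0, 315.41], [0.0, 441.255, 241.799], [0.0, 0.0, 1.0]], 'extrinsics': [[0.026, -0.999, -0.025, -0.008], [0.985, 0.021, 0.174, -0.557], [-0.173, -0.029, 0.985, -0.762], [0.0, 0.0, 0.0, 1.0]]}
scene {'intrinsics': [[508.725, 0.0, 315.125], [0.0, 508.725, 244.251], [0.0, 0.0, 1.0]], 'extrinsics': [[-0.584, 0.811, -0.016, 0.324], [-0.574, -0.399, 0.715, 0.279], [0.574, 0.427, 0.699, -1.487], [0.0, 0.0, 0.0, 1.0]]}
recess 0.62 [330. 193. 205. 269.] [666.  -31.8 482.4 329.7
[... 285 characters left out ...]
  41.3   71. ]
offcut_a_center 0.75 [358. 252.  24.  28.] [536.9 -68.8  49.3  22.5 -31.5]
offcut_b_center 0.76 [304. 194.  22.  26.] [641.7  28.6  42.   28.6 -16. ]
bin 0.58 [130. 283. 113. 100.] [472.3 332.6 187.  171.8 -89. ]
board 0.92 [497. 291.  95. 128.] [ 486.3 -337.   219.5  163.3   -8. ]
slab 0.64 [329. 194. 199. 272.] [666.3 -31.3 483.1 331.7 -10. ]
glue 0.75 [494. 163.  59.  53.] [ 669.2 -276.6  116.1   52.4  -44.4]
mallet 0.9 [149. 153.  76.  77.] [660.8 255.6 154.1  64.8  47.3]
mallet 0.53 [250. 209.  22.  92.] [575.6  93.8 137.2  11.6  -9.6]
pencil 0.92 [251. 212.  22.  86.] [619.1 126.4 175.5  17.6 -10.4]
marking_knife 0.83 [347. 156.  78.  28.] [732.5 -46.8 147.5  19.   76.2]
```

View pics/top.png

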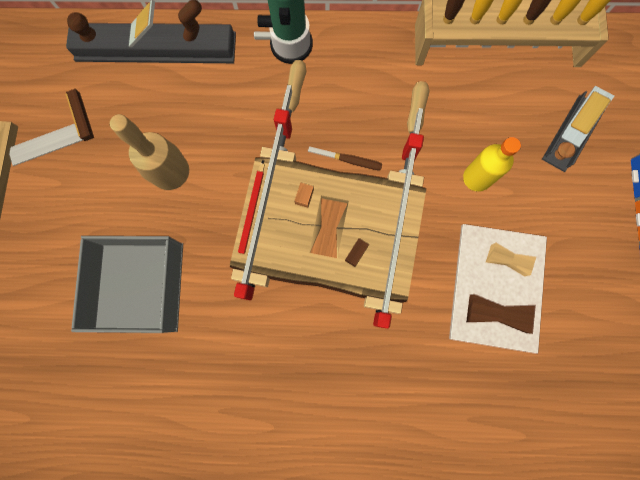

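View pics/scene.png

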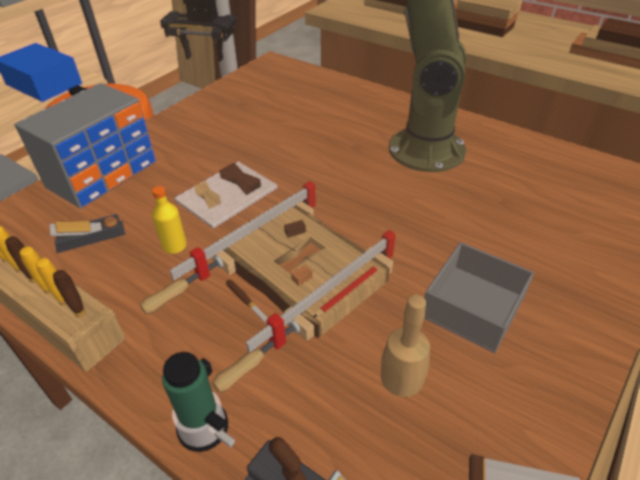

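The top view shows the bin on the left, centre (128,284), and the board on the right, with the walnut key at (502,313) and the spare at (512,260). The recess is at (329,226), offcut a at (357,252), b at (304,194), and the clamp bars run down either side. The scene view agrees with this.

Next I'll write a planning helper and move to a wrist view above the slab.

```bash
cat >> h.py <<'E'
def pose():
    s=ctrl.get_state();m=R.from_rotvec(s['tool_rot']).as_matrix()
    return np.array(s['position']),np.degrees(np.arctan2(m[1,0],m[0,0])),s
def plan(wps,start=None):
    "wps: list of (x,y,z,psi); prints calls in move units"
    p,a,s=pose()
    if start is not None:p,a=np.array(start[:3]),start[3]
    for w in wps:
        t=np.array(w[:3]);da=w[3]-a
        n=max(1,int(np.ceil(max(np.linalg.norm(t-p)/.21,abs(da)/36))))
        d=(t-p)/n
        for k in range(n):
            c,q=np.cos(np.radians(a)),np.sin(np.radians(a))
            print('dp',np.round([(c*d[0]+q*d[1])/.03,(q*d[0]-c*d[1])/.03,-d[2]/.03],2).tolist(),'turn',round(-da/n/5,2))
            a+=da/n
        p=t
        print('--')
E
python3 - <<'E'
from h import *
ci=ctrl.camera_info('top')
for n,px,z in [('mallet base',(170,172),.04),('glue base',(476,182),.0),('recess',(329,226),.045),('jaws',(282,118),.092),('jaw',(415,146),.092),('jaw',(244,291),.092),('jaw',(383,320),.092)]: print(n,unproj(ci,px,z).round(3))
plan([(.55,-.03,.27,148.5)])
E
```

```text
mallet base [[0.689 0.289 0.04 ]]
glue base [[ 0.692 -0.308  0.   ]]
recess [[ 0.588 -0.019  0.045]]
jaws [[0.778 0.071 0.092]]
jaw [[ 0.728 -0.17   0.092]]
jaw [[0.461 0.124 0.092]]
jaw [[ 0.419 -0.113  0.092]]
dp [4.11, -3.37, -0.39] turn -6.26
dp [5.26, -0.75, -0.39] turn -6.26
dp [4.88, 2.09, -0.39] turn -6.26
dp [3.09, 4.33, -0.39] turn -6.26
--
```

move_arm(
  dp=[
    [4.11,-3.37,-0.39],
    [4.11,-3.37,-0.39],
    [4.11,-3.37,-0.39],
    [4.11,-3.37,-0.39],
    [4.11,-3.37,-0.39],
  ],
  turn=[-6.26,-6.26,-6.26,-6.26,-6.26],
  jaw=[1,1,1,1,1],
)

```text
time: 1.2
position: [0.3329, -0.4529, 0.2352]
tool_rot: [2.786, 1.449, 0.001]
ft_force: [0.5, -0.7, 0.2]
grip_width: 0.997
```

move_arm(
  dp=[
    [5.26,-0.75,-0.39],
    [5.26,-0.75,-0.39],
    [5.26,-0.75,-0.39],
    [5.26,-0.75,-0.39],
    [5.26,-0.75,-0.39],
  ],
  turn=[-6.26,-6.26,-6.26,-6.26,-6.26],
  jaw=[1,1,1,1,1],
)

```text
time: 1.7
position: [0.4045, -0.3129, 0.2464]
tool_rot: [2.297, 2.141, -0.0]
ft_force: [-0.6, -0.9, -0.3]
grip_width: 1.002
```

move_arm(
  dp=[
    [4.88,2.09,-0.39],
    [4.88,2.09,-0.39],
    [4.88,2.09,-0.39],
    [4.88,2.09,-0.39],
    [4.88,2.09,-0.39],
  ],
  turn=[-6.26,-6.26,-6.26,-6.26,-6.26],
  jaw=[1,1,1,1,1],
)

```text
time: 2.2
position: [0.4771, -0.1724, 0.2577]
tool_rot: [1.639, 2.68, -0.0]
ft_force: [-0.7, 0.3, 0.4]
grip_width: 1.002
```

move_arm(
  dp=[
    [3.09,4.33,-0.39],
    [3.09,4.33,-0.39],
    [3.09,4.33,-0.39],
    [3.09,4.33,-0.39],
    [3.09,4.33,-0.39],
  ],
  turn=[-6.26,-6.26,-6.26,-6.26,-6.26],
  jaw=[1,1,1,1,1],
)

```text
time: 2.7
position: [0.5502, -0.0312, 0.2688]
tool_rot: [-0.858, -3.021, 0.0]
ft_force: [-0.6, -0.6, 0.7]
grip_width: 0.999
```

Run:
```python
from h import *
p,a,s=pose();print(p.round(4),round(a,1),s['time'],s['joint_positions'].round(2),s['ft_force'].round(1))
im=ctrl.get_image('wrist');save(im,'w1');ci=ctrl.camera_info('wrist')
for t,z in [('recess',.045),('offcut_a_center',.069),('offcut_b_center',.067)]:
    for d in ctrl.masks_of('wrist',t)[:2]:
        print(t,round(d['confidence'],2),np.round(d['rect']),rect(ci,d['region'],z))
np.savez('w1.npz',K=ci['intrinsics'],E=ci['extrinsics'])
```

```text
[ 0.5502 -0.0312  0.2688] 148.3 2.7 [ 0.63  0.14 -0.68  1.61  0.09  1.43  0.96] [-0.6 -0.6  0.7]
recess 0.73 [332. 213. 333. 361.] [598.2 -23.3 357.3 330.4 -10.4]
recess 0.44 [467. 190.  48. 147.] [625.4 123.5 185.3  14.7 -10.4]
offcut_a_center 0.97 [287. 223.  22.  40.] [536.7 -70.1  49.7  23.4 -31.4]
offcut_b_center 0.66 [466. 190.  48. 146.] [616.6 117.4 173.1  14.3 -10.4]
offcut_b_center 0.57 [406. 251.  30.  39.] [639.9  25.9  44.9  28.5 -15.2]
```

View pics/w1.png

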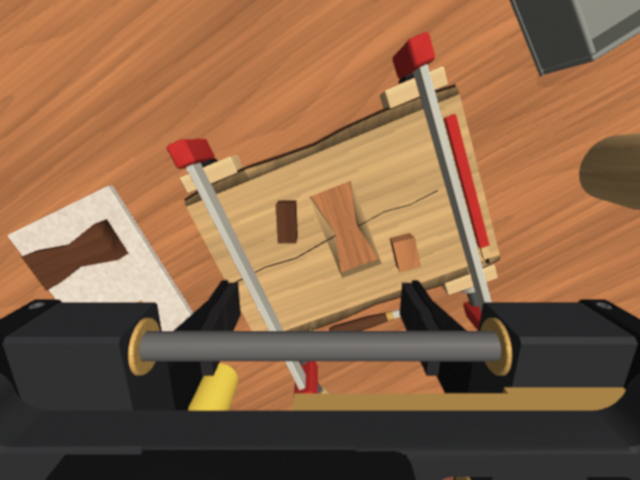

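Wrist view: offcut a is at (287,222), b at (405,252), the recess is centred near (345,229), the clamps run on either side, and the pencil is at (467,182). It agrees with the top camera to within 3 mm. Offcut a goes first.

Run:
```python
from h import *
plan([(.5365,-.0695,.12,148.6),(.5365,-.0695,.050,148.6),(.5365,-.0695,.18,148.6),(.475,.315,.19,148.6),(.475,.315,.05,148.6)])
```

```text
dp [-0.28, -1.24, 4.96] turn -0.11
--
dp [0.0, 0.0, 2.33] turn -0.0
--
dp [0.0, 0.0, -4.33] turn -0.0
--
dp [4.21, 4.94, -0.17] turn -0.0
dp [4.21, 4.94, -0.17] turn -0.0
--
dp [0.0, 0.0, 4.67] turn -0.0
--
```

move_arm(
  dp=[
    [-0.28,-1.24,2],
    [-0.28,-1.24,4],
    [-0.28,-1.24,4.96],
    [-0.28,-1.24,4.96],
    [-0.28,-1.24,4.96],
  ],
  turn=[-0.1,-0.1,-0.1,-0.1,-0.1],
  jaw=[0.2,0.2,0.2,0.2,0.2],
)

```text
time: 3.4
position: [0.5363, -0.0672, 0.1199]
tool_rot: [-0.842, -3.024, 0.001]
ft_force: [0.8, 0.6, 0.3]
grip_width: 0.647
```

move_arm(
  dp=[
    [0,0,0.8],
    [0,0,1.6],
    [0,0,2.1],
    [0,0,2.3],
    [0,0,2.3],
  ],
  turn=[0,0,0,0,0],
  jaw=[0.2,0.2,0.2,0.2,0.2],
)

```text
time: 3.9
position: [0.538, -0.066, 0.0523]
tool_rot: [0.838, 3.027, 0.0]
ft_force: [-0.2, -0.4, 0.6]
grip_width: 0.6
```

move_arm(
  dp=[
    [0,0,0],
    [0,0,0],
    [0,0,0],
    [0,0,0],
    [0,0,0],
  ],
  turn=[0,0,0,0,0],
  jaw=[-1,-1,-1,-1,-1],
  grip_force=15,
)

```text
time: 4.4
position: [0.5375, -0.066, 0.0518]
tool_rot: [0.838, 3.027, -0.0]
ft_force: [0.9, -2.0, 0.5]
grip_width: 0.251
```

move_arm(
  dp=[
    [0,0,-0.5],
    [0,0,-1.5],
    [0,0,-3],
    [0,0,-4.33],
    [0,0,-4.33],
  ],
  turn=[0,0,0,0,0],
  jaw=[-1,-1,-1,-1,-1],
)

```text
time: 4.9
position: [0.5414, -0.0657, 0.1887]
tool_rot: [0.834, 3.017, 0.001]
ft_force: [1.1, -0.7, -0.6]
grip_width: 0.25
```

The opening of 22 mm matches offcut a, so it's held. Now to the bin.

move_arm(
  dp=[
    [4.21,4.94,-0.17],
    [4.21,4.94,-0.17],
    [4.21,4.94,-0.17],
    [4.21,4.94,-0.17],
    [4.21,4.94,-0.17],
  ],
  turn=[0,0,0,0,0],
  jaw=[-1,-1,-1,-1,-1],
)

```text
time: 5.4
position: [0.503, 0.1346, 0.1877]
tool_rot: [0.82, 3.033, 0.005]
ft_force: [-0.2, 0.7, -0.3]
grip_width: 0.247
```

move_arm(
  dp=[
    [4.21,4.94,-0.17],
    [4.21,4.94,-0.17],
    [4.21,4.94,-0.17],
    [4.21,4.94,-0.17],
    [4.21,4.94,-0.17],
  ],
  turn=[0,0,0,0,0],
  jaw=[-1,-1,-1,-1,-1],
)

```text
time: 5.9
position: [0.4692, 0.326, 0.1925]
tool_rot: [-0.82, -3.03, -0.008]
ft_force: [0.0, 0.5, 0.3]
grip_width: 0.25
```

move_arm(
  dp=[
    [0,0,1.5],
    [0,0,3],
    [0,0,4.2],
    [0,0,4.67],
    [0,0,4.67],
  ],
  turn=[0,0,0,0,0],
  jaw=[-1,-1,-1,-1,-1],
)

```text
time: 6.4
position: [0.4722, 0.3167, 0.0499]
tool_rot: [-0.838, -3.025, 0.004]
ft_force: [-1.1, -0.4, 0.8]
grip_width: 0.251
```

move_arm(
  dp=[
    [0,0,0],
    [0,0,0],
    [0,0,-1.5],
    [0,0,-3],
    [0,0,-4.67],
  ],
  turn=[0,0,0,0,0],
  jaw=[0.2,0.2,0.2,0.2,0.2],
)

```text
time: 6.9
position: [0.473, 0.3184, 0.1945]
tool_rot: [0.837, 3.027, 0.001]
ft_force: [1.2, -0.0, -0.1]
grip_width: 0.57
```

Run:
```python
from h import *
p,a,s=pose();print(p.round(4),round(a,1),s['time'],s['grip_width'],s['ft_force'].round(1))
ci=ctrl.camera_info('top');im=ctrl.get_image('top')
for t,z in [('bin',.08),('offcut_a_center',.069),('offcut_b_center',.067)]:
    for d in ctrl.masks_of('top',t)[:2]:
        print(t,round(d['confidence'],2),np.round(d['rect']),rect(ci,d['region'],z))
st=(.475,.315,.19,148.6)
plan([(.56,-.02,.19,165),(.640,.026,.12,165),(.64,.026,.050,165),(.64,.026,.18,165),(.475,.345,.19,165),(.475,.345,.05,165)],st)
```

```text
[0.473  0.3184 0.1945] 149.1 6.9 0.5702725583761689 [ 1.2 -0.  -0.1]
bin 0.86 [129. 282. 112.  99.] [472.5 331.7 185.7 171.4 -89.1]
offcut_a_center 0.65 [151. 283.  22.  29.] [473.  297.5  43.2  28.7 -30. ]
offcut_b_center 0.55 [302. 194.  18.  21.] [640.9  28.9  41.8  27.4 -16. ]
dp [-4.12, -4.03, -0.0] turn -1.64
dp [-3.5, -4.57, -0.0] turn -1.64
--
dp [-2.18, 2.17, 2.33] turn -0.0
--
dp [0.0, 0.0, 2.33] turn -0.0
--
dp [0.0, 0.0, -4.33] turn -0.0
--
dp [4.03, 4.42, -0.17] turn -0.0
dp [4.03, 4.42, -0.17] turn -0.0
--
dp [0.0, 0.0, 4.67] turn -0.0
--
```

Offcut a is in the bin. Next is offcut b.

move_arm(
  dp=[
    [-4.12,-4.03,0],
    [-4.12,-4.03,0],
    [-4.12,-4.03,0],
    [-4.12,-4.03,0],
    [-4.12,-4.03,0],
  ],
  turn=[-1.64,-1.64,-1.64,-1.64,-1.64],
  jaw=[0.2,0.2,0.2,0.2,0.2],
)

```text
time: 7.6
position: [0.518, 0.1444, 0.1902]
tool_rot: [-0.633, -3.076, 0.005]
ft_force: [0.2, 0.0, -0.3]
grip_width: 0.599
```

move_arm(
  dp=[
    [-3.5,-4.57,0],
    [-3.5,-4.57,0],
    [-3.5,-4.57,0],
    [-3.5,-4.57,0],
    [-3.5,-4.57,0],
  ],
  turn=[-1.64,-1.64,-1.64,-1.64,-1.64],
  jaw=[0.25,0.25,0.25,0.25,0.25],
)

```text
time: 8.1
position: [0.5609, -0.0209, 0.1902]
tool_rot: [-0.408, -3.113, 0.002]
ft_force: [-0.3, 0.3, -0.1]
grip_width: 0.623
```

move_arm(
  dp=[
    [-1.1,1.1,1],
    [-2.18,2.17,2],
    [-2.18,2.17,2.33],
    [-2.18,2.17,2.33],
    [-2.18,2.17,2.33],
  ],
  turn=[0,0,0,0,0],
  jaw=[0.25,0.25,0.25,0.25,0.25],
)

```text
time: 8.6
position: [0.6394, 0.0316, 0.1216]
tool_rot: [-0.394, -3.115, 0.0]
ft_force: [0.5, -0.9, 0.7]
grip_width: 0.623
```

Run:
```python
from h import *
p,a,s=pose();print(p.round(4),round(a,1),s['time'],s['grip_width'],s['ft_force'].round(1))
plan([(.64,.026,.0505,165)])
```

```text
[0.6394 0.0316 0.1216] 165.6 8.6 0.6232736602482456 [ 0.5 -0.9  0.7]
dp [-0.06, -0.18, 2.37] turn 0.11
--
```

move_arm(
  dp=[
    [-0.06,-0.15,0.8],
    [-0.06,-0.15,1.6],
    [-0.06,-0.15,2.1],
    [-0.06,-0.15,2.35],
    [-0.06,-0.15,2.35],
  ],
  turn=[0.1,0.1,0.1,0.1,0.1],
  jaw=[0.25,0.25,0.25,0.25,0.25],
)

```text
time: 9.1
position: [0.6406, 0.0254, 0.0513]
tool_rot: [-0.411, -3.114, 0.001]
ft_force: [0.0, -0.1, 0.5]
grip_width: 0.625
```

move_arm(
  dp=[
    [0,0,0],
    [0,0,0],
    [0,0,0],
    [0,0,0],
    [0,0,0],
  ],
  turn=[0,0,0,0,0],
  jaw=[-1,-1,-1,-1,-1],
)

```text
time: 9.6
position: [0.6413, 0.0259, 0.0516]
tool_rot: [0.411, 3.114, 0.0]
ft_force: [-0.8, 0.5, 1.4]
grip_width: 0.298
```

move_arm(
  dp=[
    [0,0,-0.5],
    [0,0,-1.5],
    [0,0,-3],
    [0,0,-4.33],
    [0,0,-4.33],
  ],
  turn=[0,0,0,0,0],
  jaw=[-1,-1,-1,-1,-1],
)

```text
time: 10.1
position: [0.6448, 0.027, 0.1891]
tool_rot: [0.409, 3.103, 0.003]
ft_force: [0.1, 0.6, 0.1]
grip_width: 0.3
```

move_arm(
  dp=[
    [4.03,4.42,-0.17],
    [4.03,4.42,-0.17],
    [4.03,4.42,-0.17],
    [4.03,4.42,-0.17],
    [4.03,4.42,-0.17],
  ],
  turn=[0,0,0,0,0],
  jaw=[-1,-1,-1,-1,-1],
)

```text
time: 10.6
position: [0.5554, 0.1918, 0.1874]
tool_rot: [0.396, 3.117, 0.003]
ft_force: [0.0, 0.2, -0.5]
grip_width: 0.299
```

move_arm(
  dp=[
    [4.03,4.42,-0.17],
    [4.03,4.42,-0.17],
    [4.03,4.42,-0.17],
    [4.03,4.42,-0.17],
    [4.03,4.42,-0.17],
  ],
  turn=[0,0,0,0,0],
  jaw=[-1,-1,-1,-1,-1],
)

```text
time: 11.1
position: [0.4728, 0.3496, 0.1921]
tool_rot: [-0.398, -3.115, -0.004]
ft_force: [-0.3, -0.3, 0.0]
grip_width: 0.297
```

move_arm(
  dp=[
    [0,0,1.5],
    [0,0,3],
    [0,0,4.2],
    [0,0,4.6],
    [0,0,4.6],
  ],
  turn=[0,0,0,0,0],
  jaw=[-1,-1,-1,-1,-1],
)

```text
time: 11.6
position: [0.4762, 0.3428, 0.0518]
tool_rot: [-0.413, -3.112, 0.004]
ft_force: [-0.7, -0.3, 1.2]
grip_width: 0.296
```

move_arm(
  dp=[
    [0,0,0],
    [0,0,0],
    [0,0,-1.5],
    [0,0,-3],
    [0,0,-4.67],
  ],
  turn=[0,0,0,0,0],
  jaw=[0.2,0.2,0.2,0.2,0.2],
)

```text
time: 12.1
position: [0.4763, 0.3448, 0.1961]
tool_rot: [0.41, 3.113, 0.001]
ft_force: [1.1, -0.4, 1.3]
grip_width: 0.583
```

Run:
```python
from h import *
p,a,s=pose();print(p.round(4),round(a,1),s['time'],s['grip_width'],s['ft_force'].round(1))
z=np.load('w1.npz');ci={'intrinsics':z['K'],'extrinsics':z['E']}
E=z['E'];print('cam centre',(-E[:3,:3].T@E[:3,3]).round(3), 'in tool-down offset')
plan([(.56,-.01,.22,170)])
```

```text
[0.4763 0.3448 0.1961] 165.0 12.1 0.5826531979257024 [ 1.1 -0.4  1.3]
cam centre [0.479 0.011 0.43 ] in tool-down offset
dp [-2.88, -5.35, -0.4] turn -0.5
dp [-2.64, -5.47, -0.4] turn -0.5
--
```

move_arm(
  dp=[
    [-2.88,-5.35,-0.4],
    [-2.88,-5.35,-0.4],
    [-2.88,-5.35,-0.4],
    [-2.88,-5.35,-0.4],
    [-2.88,-5.35,-0.4],
  ],
  turn=[-0.5,-0.5,-0.5,-0.5,-0.5],
  jaw=[1,1,1,1,1],
)

```text
time: 12.6
position: [0.521, 0.1607, 0.2071]
tool_rot: [0.358, 3.117, -0.005]
ft_force: [0.7, -0.5, -0.1]
grip_width: 0.953
```

move_arm(
  dp=[
    [-3.64,-5.47,1],
    [-3.64,-5.47,1],
    [-3.64,-5.47,1],
    [-3.64,-5.47,1],
    [-3.64,-5.47,1],
  ],
  turn=[-0.5,-0.5,-0.5,-0.5,-0.5],
  jaw=[1,1,1,1,1],
)

```text
time: 13.1
position: [0.5909, -0.0255, 0.1749]
tool_rot: [0.292, 3.127, -0.005]
ft_force: [-0.5, -1.5, -0.5]
grip_width: 1.001
```

move_arm(
  dp=[
    [0,0,0],
    [0,0,0],
  ],
  turn=[0,0],
  jaw=[1,1],
)

```text
time: 13.3
position: [0.5894, -0.0141, 0.1764]
tool_rot: [0.27, 3.128, 0.002]
ft_force: [-0.1, 1.5, -0.8]
grip_width: 0.998
```

Run:
```python
from h import *
p,a,s=pose();print(p.round(4),round(a,1),s['time'],s['joint_positions'].round(2))
ci=ctrl.camera_info('wrist');im=ctrl.get_image('wrist');save(im,'w2')
np.savez('w2.npz',K=ci['intrinsics'],E=ci['extrinsics'],im=im)
it=ctrl.get_image('top');ct=ctrl.camera_info('top')
np.savez('t2.npz',K=ct['intrinsics'],E=ct['extrinsics'],im=it)
for t in ['offcut_a_center','offcut_b_center']:
    for d in ctrl.masks_of('top',t)[:2]:print(t,round(d['confidence'],2),np.round(d['rect']))
print(unproj(ci,[[0,0],[639,0],[320,240]],.045).round(3), proj(ci,[[.588,-.019,.045]]))
```

```text
[ 0.5894 -0.0141  0.1764] 170.1 13.3 [ 0.63  0.31 -0.78  1.65  0.22  1.28  1.21]
offcut_b_center 0.72 [127. 280.  21.  22.]
offcut_b_center 0.51 [246. 228.  17.  51.]
[[ 0.37  -0.22   0.045]
 [ 0.453  0.253  0.045]
 [ 0.598 -0.016  0.045]] [[314.59178112 230.58941041]]
```

View pics/w2.png

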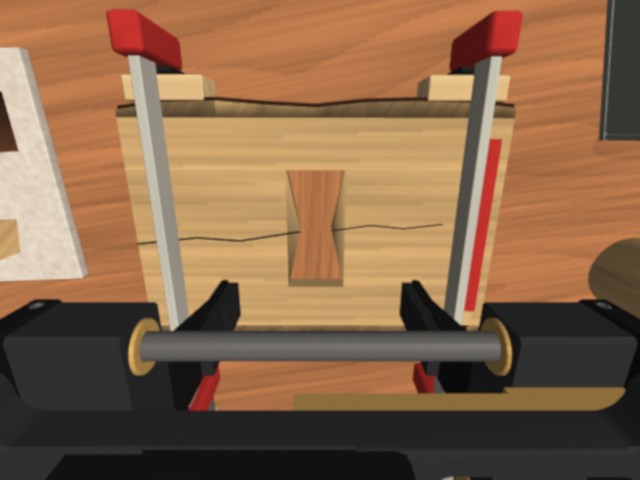

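Wrist view 2: both offcuts are off the slab. The recess shows at columns 287-344 and rows 170-286. I'll take an enlarged crop for the outline.

Run:
```python
from h import *
im=np.load('w2.npz')['im'][155:300,270:362];save(cv2.resize(im,None,fx=4,fy=4,interpolation=cv2.INTER_CUBIC),'crop1')
```

```text
(no output)
```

View pics/crop1.png

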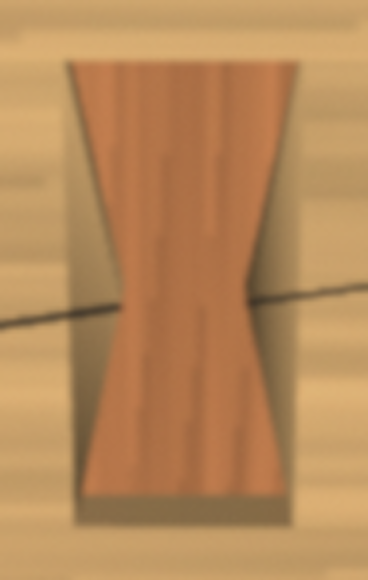

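The crop shows the opening's corners at about (68,62), (298,62), (292,525) and (74,525) in crop pixels, with waist edges at 121 and 247. The band at the bottom is the far wall.

Run:
```python
from h import *
from scipy.optimize import least_squares
z=np.load('w2.npz');ci={'intrinsics':z['K'],'extrinsics':z['E']}
px=np.array([[68,62],[298,62],[292,525],[74,525],[121,295],[247,290]])/4+[270-.4,155-.4]
w=unproj(ci,px,.045)[:,:2]*1000;print(w.round(1))
# model points: near end (-x) ; image left = -y
m=np.array([[-55.5,-26.5],[-55.5,26.5],[55.5,26.5],[55.5,-26.5],[0,-14.5],[0,14.5]])
wt=np.array([1,1,1,1,.5,.5])
def f(v):
    r=(m@np.array([[np.cos(v[2]),np.sin(v[2])],[-np.sin(v[2]),np.cos(v[2])]])*v[3]+v[:2]-w)*wt[:,None]
    r[4:,0]*=.1;return r.ravel()
s=least_squares(f,[588,-19,-.17,1]);print(s.x.round(3),np.degrees(s.x[2]),np.sqrt((s.fun**2).mean()))
t=np.load('t2.npz');cs=proj({'intrinsics':t['K'],'extrinsics':t['E']},[[s.x[0]/1e3,s.x[1]/1e3,.045]]);print('in top',cs)
# bow-tie's outline (key model) in tool coordinates: plan to board view
plan([(.47,-.27,.2,90)])
```

```text
[[530.2 -33.3]
 [538.8  15.8]
 [647.4  -2.1]
 [638.3 -54.1]
 [583.6 -31.9]
 [587.4  -3.3]]
[ 5.88656e+02 -1.83230e+01 -1.76000e-01  9.87000e-01] -10.089943495344096 0.5636472736222478
in top [[328.74400899 225.58893933]]
dp [0.82, -3.02, -0.27] turn 5.34
dp [-0.63, -3.06, -0.27] turn 5.34
dp [-1.94, -2.46, -0.27] turn 5.34
--
```

Run:
```python
from h import *
plan([(.445,-.32,.18,81)])
```

```text
dp [1.0, -3.61, -0.05] turn 5.94
dp [-0.93, -3.63, -0.05] turn 5.94
dp [-2.6, -2.7, -0.05] turn 5.94
--
```

move_arm(
  dp=[
    [1.0,-3.61,-0.05],
    [1.0,-3.61,-0.05],
    [1.0,-3.61,-0.05],
    [1.0,-3.61,-0.05],
    [1.0,-3.61,-0.05],
  ],
  turn=[5.94,5.94,5.94,5.94,5.94],
  jaw=[1,1,1,1,1],
)

```text
time: 14.0
position: [0.5406, -0.118, 0.1771]
tool_rot: [1.068, 2.954, -0.001]
ft_force: [0.1, 0.1, 0.5]
grip_width: 1.0
```

move_arm(
  dp=[
    [-0.93,-3.63,-0.05],
    [-0.93,-3.63,-0.05],
    [-0.93,-3.63,-0.05],
    [-0.93,-3.63,-0.05],
    [-0.93,-3.63,-0.05],
  ],
  turn=[5.94,5.94,5.94,5.94,5.94],
  jaw=[1,1,1,1,1],
)

```text
time: 14.5
position: [0.4928, -0.2191, 0.1784]
tool_rot: [1.786, 2.584, 0.0]
ft_force: [0.2, 0.4, 0.4]
grip_width: 1.001
```

move_arm(
  dp=[
    [-2.6,-2.7,-0.05],
    [-2.6,-2.7,-0.05],
    [-2.6,-2.7,-0.05],
    [-2.6,-2.7,-0.05],
    [-2.6,-2.7,-0.05],
  ],
  turn=[5.94,5.94,5.94,5.94,5.94],
  jaw=[1,1,1,1,1],
)

```text
time: 15.0
position: [0.4448, -0.3203, 0.1798]
tool_rot: [-2.387, -2.042, -0.001]
ft_force: [0.3, 0.0, 0.2]
grip_width: 1.003
```

move_arm(
  dp=[
    [0,0,0],
    [0,0,0],
    [0,0,0],
  ],
  turn=[0,0,0],
  jaw=[1,1,1],
)

```text
time: 15.3
position: [0.4446, -0.3204, 0.1798]
tool_rot: [2.388, 2.041, 0.0]
ft_force: [-0.1, 0.4, -0.5]
grip_width: 0.999
```

Run:
```python
from h import *
p,a,s=pose();print(p.round(4),round(a,1),s['time'],s['joint_positions'].round(2))
ci=ctrl.camera_info('wrist');im=ctrl.get_image('wrist');save(im,'w3')
np.savez('w3.npz',K=ci['intrinsics'],E=ci['extrinsics'],im=im)
for t,z in [('key_center',.038),('spare_center',.038)]:
    for d in ctrl.masks_of('wrist',t)[:2]:
        print(t,round(d['confidence'],2),np.round(d['rect']),rect(ci,d['region'],z))
        if t[0]=='k': np.save('keymask%d.npy'%(d['confidence']>.8),d['region'])
```

```text
[ 0.4446 -0.3204  0.1798] 81.0 15.3 [ 0.97  0.16 -0.43  1.75  0.07  1.25  0.37]
key_center 0.94 [315. 239.  59. 114.] [ 437.9 -333.1  113.8   49.4   81.5]
spare_center 0.76 [420. 247.  61.  87.] [ 534.3 -353.8   79.5   42.4   70.4]
spare_center 0.52 [592. 180.  93.  77.] [ 704.4 -308.2  106.9   62.5  -23.2]
```

View pics/w3.png

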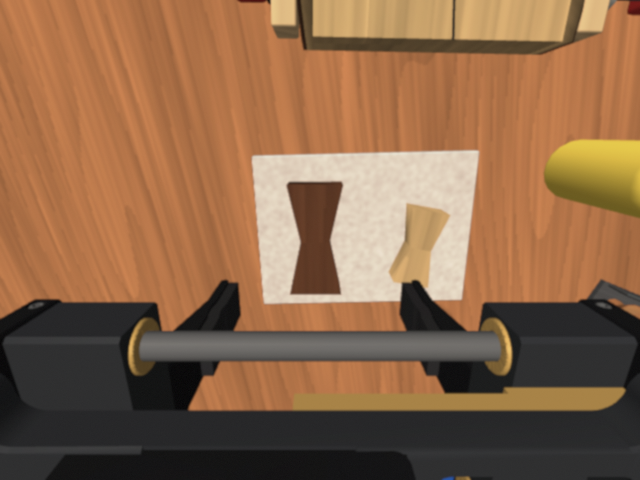

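Wrist view 3: the walnut key is at (315,239), with its top end at row 183 and bottom end at row 295. The spare is at (420,247), clear to the right. I'll refine the key pose with a silhouette fit.

```bash
cat >> h.py <<'E'
from scipy.optimize import minimize
BT=lambda L,W,w:np.array([[-L/2,-W/2],[0,-w/2],[L/2,-W/2],[L/2,W/2],[0,w/2],[-L/2,W/2]])
def sil(ci,v,z0,z1,sh=(480,640),up=4):
    o=BT(.110,.052,.028);c,s=np.cos(v[2]),np.sin(v[2])
    xy=o@np.array([[c,s],[-s,c]])+v[:2]
    a=proj(ci,np.c_[xy,np.full(6,z0)]);b=proj(ci,np.c_[xy,np.full(6,z1)])
    m=np.zeros((sh[0],sh[1]),np.float32);m4=np.zeros((sh[0]*up,sh[1]*up),np.uint8)
    ps=[a,b]+[np.array([a[i],a[i-1],b[i-1],b[i]]) for i in range(6)]
    for q in ps: cv2.fillPoly(m4,[np.round((q+.5)*up*16-8).astype(np.int32)],1,shift=4)
    return cv2.resize(m4.astype(np.float32),(sh[1],sh[0]),interpolation=cv2.INTER_AREA)
def fit(ci,mask,z0,z1,v0,valid=None):
    V=np.ones(mask.shape) if valid is None else valid
    f=lambda v:(V*np.abs(sil(ci,np.array([v[0],v[1],v[2]/20]),z0,z1)-mask)).sum()
    r=minimize(f,[v0[0],v0[1],v0[2]*20],method='Nelder-Mead',options=dict(initial_simplex=np.array([v0[0],v0[1],v0[2]*20])+np.array([[0,0,0],[.004,0,0],[0,.004,0],[0,0,.8]]),xatol=1e-4,fatol=.3,maxiter=120))
    return r.x[0],r.x[1],np.degrees(r.x[2]/20),r.fun,mask.sum()
E
python3 - <<'E'
from h import *
z=np.load('w3.npz');ci={'intrinsics':z['K'],'extrinsics':z['E']};im=z['im']
net=np.load('keymask1.npy')
dark=(im.sum(2)<270); dark[:165]=0;dark[305:]=0;dark[:,:270]=0;dark[:,370:]=0
print(dark.sum(),net.sum(),im[241,315])
for m in (dark,net): print(np.round(fit(ci,m.astype(float),.012,.038,(.438,-.331,np.radians(81.5))),4))
E
```

```text
4413 4763 [96 60 39]
[ 4.379000e-01 -3.347000e-01  8.194790e+01  4.409375e+02  4.413000e+03]
[ 4.375000e-01 -3.342000e-01  8.113880e+01  1.436875e+02  4.763000e+03]
```

Run:
```python
from h import *
plan([(.4376,-.3344,.075,81.3),(.4376,-.3344,.018,81.3)])
```

```text
dp [-0.48, -0.15, 3.49] turn -0.07
--
dp [0.0, 0.0, 1.9] turn -0.0
--
```

move_arm(
  dp=[
    [-0.48,-0.15,1.5],
    [-0.48,-0.15,2.8],
    [-0.48,-0.15,3.4],
    [-0.48,-0.15,3.49],
    [-0.48,-0.15,3.49],
  ],
  turn=[-0.06,-0.06,-0.06,-0.06,-0.06],
  jaw=[0.38,0.38,0.38,0.38,0.38],
)

```text
time: 15.95
position: [0.4375, -0.3346, 0.0752]
tool_rot: [-2.385, -2.044, -0.0]
ft_force: [0.5, -0.2, 1.2]
grip_width: 0.711
```

move_arm(
  dp=[
    [0,0,0],
    [0,0,0],
  ],
  turn=[0,0],
  jaw=[0.38,0.38],
)

```text
time: 16.15
position: [0.4385, -0.3354, 0.0767]
tool_rot: [2.383, 2.042, 0.001]
ft_force: [-0.4, 0.0, -0.3]
grip_width: 0.691
```

Run:
```python
from h import *
p,a,s=pose();print(p.round(4),round(a,2),s['time'],s['grip_width'],s['ft_force'].round(1))
plan([(.4376,-.3344,.018,81.3)])
```

```text
[ 0.4385 -0.3354  0.0767] 81.18 16.15 0.6906750859403035 [-0.4  0.  -0.3]
dp [0.03, -0.03, 1.96] turn -0.02
--
```

move_arm(
  dp=[
    [0,0,0.8],
    [0,0,1.5],
    [0,0,1.9],
    [0,0,1.92],
    [0,0,1.92],
  ],
  turn=[0,0,0,0,0],
  jaw=[0.38,0.38,0.38,0.38,0.38],
)

```text
time: 16.65
position: [0.4379, -0.335, 0.0182]
tool_rot: [2.385, 2.043, 0.0]
ft_force: [0.1, -1.1, -0.2]
grip_width: 0.691
```

move_arm(
  dp=[
    [0,0,0],
    [0,0,0],
    [0,0,0],
    [0,0,0],
    [0,0,0],
  ],
  turn=[0,0,0,0,0],
  jaw=[-0.2,-0.3,-1,-1,-1],
  grip_force=30,
)

```text
time: 17.15
position: [0.4375, -0.3349, 0.0178]
tool_rot: [2.385, 2.043, -0.0]
ft_force: [-0.0, -0.1, 1.0]
grip_width: 0.362
```

move_arm(
  dp=[
    [0,0,0],
    [0,0,0],
    [0,0,0],
  ],
  turn=[0,0,0],
  jaw=[-1,-1,-1],
)

```text
time: 17.45
position: [0.4375, -0.3349, 0.0177]
tool_rot: [2.386, 2.043, -0.0]
ft_force: [-0.1, -0.3, 2.1]
grip_width: 0.36
```

Gripped at 31 mm across the waist, which fits the taper. Lifting now.

move_arm(
  dp=[
    [0,0,-0.2],
    [0,0,-0.8],
    [0,0,-2],
    [0,0,-3.5],
    [0,0,-5],
  ],
  turn=[0,0,0,0,0],
  jaw=[-1,-1,-1,-1,-1],
)

```text
time: 17.95
position: [0.4368, -0.334, 0.1686]
tool_rot: [-2.384, -2.043, 0.0]
ft_force: [0.5, -1.3, -1.1]
grip_width: 0.363
```

move_arm(
  dp=[
    [0,0,0],
    [0,0,0],
    [0,0,0],
  ],
  turn=[0,0,0],
  jaw=[-1,-1,-1],
)

```text
time: 18.25
position: [0.4364, -0.334, 0.166]
tool_rot: [-2.384, -2.042, 0.001]
ft_force: [0.2, -0.2, -0.7]
grip_width: 0.358
```

Run:
```python
from h import *
p,a,s=pose();print(p.round(4),round(a,2),s['time'],s['grip_width'],s['ft_force'].round(1))
ci=ctrl.camera_info('wrist');im=ctrl.get_image('wrist');save(im,'w4')
np.savez('w4.npz',K=ci['intrinsics'],E=ci['extrinsics'],im=im,p=p,a=a)
print(proj(ci,p[None]))
for d in ctrl.masks_of('wrist','key_center')[:2]: print(d['confidence'],d['rect'],d['region'].sum());np.save('km4.npy',d['region']) if d['confidence']>.6 else 0
plan([(.5886,-.0185,.17,169.9)])
```

```text
[ 0.4364 -0.334   0.166 ] 81.17 18.25 0.35788470658377575 [ 0.2 -0.2 -0.7]
[[319.507456   297.83540175]]
0.61 [320.7, 295.5, 124.6, 204.3] 14717
dp [3.72, 1.13, -0.05] turn -5.92
dp [2.68, 2.82, -0.05] turn -5.92
dp [0.94, 3.78, -0.05] turn -5.92
--
```

View pics/w4.png

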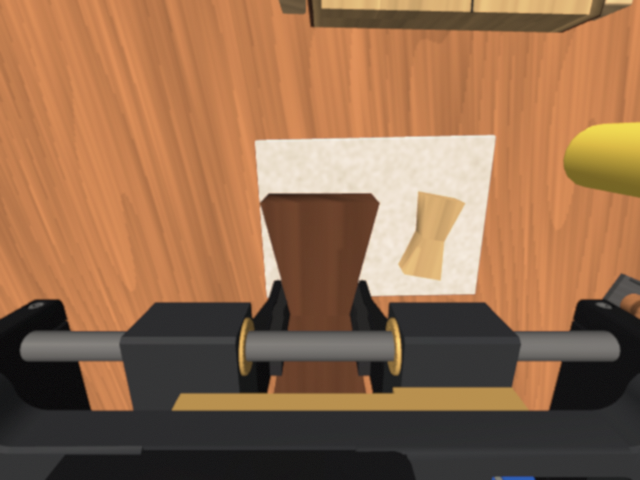

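The key is held, with its near half visible from rows 193 to 280. The spare hasn't moved. I'll fit the in-hand pose and then start carrying.

Run:
```python
from h import *
z=np.load('w4.npz');ci={'intrinsics':z['K'],'extrinsics':z['E']};im=z['im'];p,a=z['p'],float(z['a'])
m=((im[:,:,0].astype(int)-im[:,:,2]>15)&(im.sum(2)<290)).astype(np.uint8);m[:180]=0;m[:,:240]=0;m[:,400:]=0
m=cv2.morphologyEx(m,cv2.MORPH_CLOSE,np.ones((3,3)))
V=np.zeros(m.shape);V[185:276,245:395]=1
for dz in (-.001,0,.001):
    x=fit(ci,m.astype(float),p[2]-.006+dz,p[2]+.02+dz,(p[0],p[1],np.radians(a)),V)
    c,q=np.cos(np.radians(a)),np.sin(np.radians(a));d=np.array(x[:2])-p[:2]
    print(np.round(x,4),'tool frame mm',np.round([1e3*(c*d[0]+q*d[1]),1e3*(q*d[0]-c*d[1])],1),'dang',round(x[2]-a,2))
```

```text
[ 4.36700e-01 -3.33700e-01  8.12119e+01  1.73250e+02  1.58150e+04] tool frame mm [0.4 0.2] dang 0.05
[ 4.367000e-01 -3.336000e-01  8.159580e+01  2.696875e+02  1.581500e+04] tool frame mm [0.5 0.2] dang 0.43
[ 4.36900e-01 -3.33300e-01  8.18092e+01  3.30125e+02  1.58150e+04] tool frame mm [0.8 0.4] dang 0.64
```

move_arm(
  dp=[
    [3.72,1.13,-0.05],
    [3.72,1.13,-0.05],
    [3.72,1.13,-0.05],
    [3.72,1.13,-0.05],
    [3.72,1.13,-0.05],
  ],
  turn=[-5.92,-5.92,-5.92,-5.92,-5.92],
  jaw=[-1,-1,-1,-1,-1],
)

```text
time: 18.85
position: [0.4876, -0.2285, 0.1676]
tool_rot: [-1.781, -2.585, 0.0]
ft_force: [-0.5, 0.1, -1.3]
grip_width: 0.359
```

move_arm(
  dp=[
    [2.68,2.82,-0.05],
    [2.68,2.82,-0.05],
    [2.68,2.82,-0.05],
    [2.68,2.82,-0.05],
    [2.68,2.82,-0.05],
  ],
  turn=[-5.92,-5.92,-5.92,-5.92,-5.92],
  jaw=[-1,-1,-1,-1,-1],
)

```text
time: 19.35
position: [0.5382, -0.1245, 0.1694]
tool_rot: [-1.066, -2.953, 0.0]
ft_force: [0.7, -0.1, -0.2]
grip_width: 0.352
```

move_arm(
  dp=[
    [0.94,3.78,-0.05],
    [0.94,3.78,-0.05],
    [0.94,3.78,-0.05],
    [0.94,3.78,-0.05],
    [0.94,3.78,-0.05],
  ],
  turn=[-5.92,-5.92,-5.92,-5.92,-5.92],
  jaw=[-1,-1,-1,-1,-1],
)

```text
time: 19.85
position: [0.5889, -0.0199, 0.171]
tool_rot: [-0.28, -3.127, 0.0]
ft_force: [0.5, -0.6, -1.1]
grip_width: 0.359
```

move_arm(
  dp=[
    [0,0,0],
    [0,0,0],
    [0,0,0],
    [0,0,0],
  ],
  turn=[0,0,0,0],
  jaw=[-1,-1,-1,-1],
)

```text
time: 20.25
position: [0.5892, -0.0197, 0.172]
tool_rot: [0.277, 3.129, -0.001]
ft_force: [1.1, -0.4, -1.4]
grip_width: 0.361
```

The key sits within 0.5 mm of the tool centre. Next I'll refine the recess by fitting the visible floor region, which is opening ∩ floor, in view 2.

```bash
cat > rec.py <<'E'
from h import *
z=np.load('w2.npz');ci={'intrinsics':z['K'],'extrinsics':z['E']};im=z['im'].astype(int)
hsv=cv2.cvtColor(z['im'],cv2.COLOR_RGB2HSV)
roi=im[155:300,270:362];r=roi[...,0]/(roi[...,2]+1.);g=roi[...,0]/(roi[...,1]+1.)
print(im[230,316],im[230,260],im[283,316],im[240,293])
m=(g>1.42).astype(np.uint8);m=cv2.morphologyEx(m,cv2.MORPH_OPEN,np.ones((3,3)));M=np.zeros((480,640));M[155:300,270:362]=m
print(M.sum(),np.argwhere(M).min(0),np.argwhere(M).max(0))
o=BT(.111,.053,.029)
def vis(v,dz=0):
    c,s=np.cos(v[2]),np.sin(v[2]);xy=o@np.array([[c,s],[-s,c]])+v[:2];out=1
    for zz in (.045,.025):
        m4=np.zeros((1920,2560),np.uint8)
        cv2.fillPoly(m4,[np.round((proj(ci,np.c_[xy,np.full(6,zz+dz)])+.5)*64-8).astype(np.int32)],1,shift=4);out=out*m4
    return cv2.resize(out.astype(np.float32),(640,480),interpolation=cv2.INTER_AREA)
for dz in (-.003,0,.003):
    v0=np.array([.5887,-.0183,-.176*20])
    f=lambda v:np.abs(vis([v[0],v[1],v[2]/20],dz)-M).sum()
    r=minimize(f,v0,method='Nelder-Mead',options=dict(initial_simplex=v0+np.array([[0,0,0],[.004,0,0],[0,.004,0],[0,0,.6]]),xatol=1e-4,fatol=.3))
    print(dz,r.x[:2].round(4),np.degrees(r.x[2]/20).round(2),r.fun)
p,a,s=pose();print(p.round(4),round(a,2))
E
python3 rec.py
```

```text
[176 114  71] [197 158 105] [132 106  71] [140 111  74]
4475.0 [171 289] [278 342]
-0.003 [ 0.5899 -0.0185] -9.89 88.4375
0 [ 0.5895 -0.0184] -9.89 108.3125
0.003 [ 0.589  -0.0184] -9.95 175.6875
[ 0.5892 -0.0197  0.172 ] 169.87
```

Run:
```python
from h import *
plan([(.590,-.0187,.09,170.0)])
```

```text
dp [-0.02, 0.04, 2.73] turn -0.03
--
```

move_arm(
  dp=[
    [0,0.03,0.7],
    [0,0.03,1.5],
    [0,0.03,2.3],
    [0,0.03,2.73],
    [0,0.03,2.73],
  ],
  turn=[0,0,0,0,0],
  jaw=[-1,-1,-1,-1,-1],
)

```text
time: 20.75
position: [0.588, -0.0185, 0.0882]
tool_rot: [-0.275, -3.126, 0.0]
ft_force: [0.3, -1.0, -0.7]
grip_width: 0.36
```

move_arm(
  dp=[
    [0,0,0],
    [0,0,0],
    [0,0,0],
    [0,0,0],
    [0,0,0],
  ],
  turn=[0,0,0,0,0],
  jaw=[-1,-1,-1,-1,-1],
)

```text
time: 21.25
position: [0.5897, -0.0183, 0.0905]
tool_rot: [0.275, 3.129, -0.0]
ft_force: [-0.2, -0.3, -1.0]
grip_width: 0.359
```

Run:
```python
from h import *
P=[]
for i in range(3):
    ctrl.get_image('top');p,a,s=pose();P.append([*p,a/100])
print(np.round(P,4),s['grip_width'],s['ft_force'])
m=np.mean(P,0);plan([(.590,-.0187,.0618,170.0)],(*m[:3],m[3]*100))
```

```text
[[ 0.5896 -0.0183  0.0904  1.6996]
 [ 0.5895 -0.0183  0.0902  1.6996]
 [ 0.5894 -0.0183  0.0901  1.6996]] 0.3576562361947406 [ 0.10846743 -0.34441554 -0.03848953]
dp [-0.02, -0.01, 0.95] turn -0.01
--
```

move_arm(
  dp=[
    [-0.02,-0.01,0.25],
    [-0.02,-0.01,0.5],
    [-0.02,-0.01,0.75],
    [-0.02,-0.01,0.95],
    [-0.02,-0.01,0.95],
  ],
  turn=[0,0,0,0,0],
  jaw=[-1,-1,-1,-1,-1],
)

```text
time: 21.9
position: [0.5889, -0.0186, 0.0601]
tool_rot: [-0.274, -3.127, -0.0]
ft_force: [0.4, 0.2, -1.2]
grip_width: 0.359
```

move_arm(
  dp=[
    [0,0,0],
    [0,0,0],
    [0,0,0],
    [0,0,0],
    [0,0,0],
  ],
  turn=[0,0,0,0,0],
  jaw=[-1,-1,-1,-1,-1],
)

```text
time: 22.4
position: [0.5901, -0.0187, 0.0617]
tool_rot: [0.275, 3.129, -0.0]
ft_force: [-0.2, 0.3, -1.1]
grip_width: 0.36
```

Run:
```python
from h import *
p,a,s=pose();print(p.round(4),round(a,2),s['time'],s['grip_width'],s['ft_force'].round(1),R.from_rotvec(s['tool_rot']).as_matrix()[:,2].round(4))
cw=ctrl.camera_info('wrist');w=ctrl.get_image('wrist')
o=BT(.110,.052,.028);c,q=np.cos(np.radians(-10)),np.sin(np.radians(-10));xy=o@np.array([[c,q],[-q,c]])
rc=BT(.111,.053,.029)@np.array([[np.cos(np.radians(-9.9)),np.sin(np.radians(-9.9))],[-np.sin(np.radians(-9.9)),np.cos(np.radians(-9.9))]])+[.5896,-.0185]
print(proj(cw,np.c_[rc,np.full(6,.045)]).round(1).tolist())
a1=cv2.resize(w[100:330,200:440],None,fx=2.5,fy=2.5,interpolation=cv2.INTER_CUBIC);save(a1,'w5')
```

```text
[ 0.5901 -0.0187  0.0617] 169.96 22.4 0.3604042658688217 [-0.2  0.3 -1.1] [ 3.e-04 -2.e-04 -1.e+00]
[[271.0, 190.1], [295.9, 284.4], [279.3, 363.7], [362.3, 363.6], [345.2, 284.3], [369.7, 189.8]]
```

View pics/w5.png

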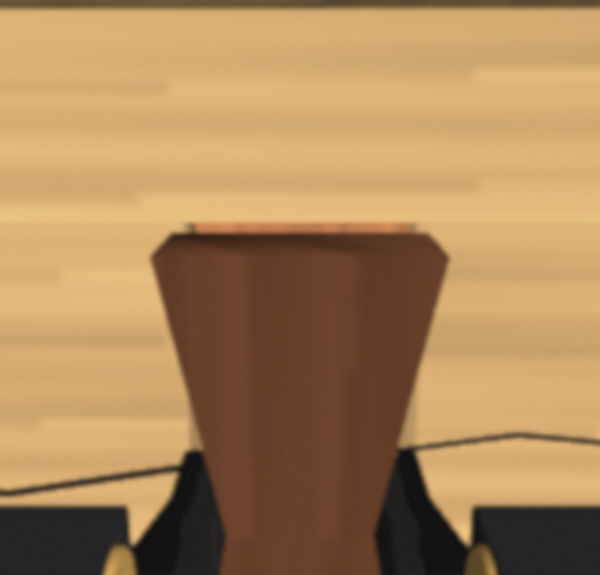

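Wrist check: the key is centred laterally, with key centre at crop column 300 and recess at 301. The recess's robot-side lip is at crop row 222, which is image row 188.8, and the key's lower edge is at crop row 235, which is row 194. I'll compare these lengthwise against the models.

Run:
```python
from h import *
cw=ctrl.camera_info('wrist');p,a,s=pose()
u=np.array([np.cos(np.radians(a)),np.sin(np.radians(a))])
for z,px in ((.0555,(320,100+234.5/2.5-.4)),(.0815,(320,100+258/2.5-.4)),(.045,(320.3,100+222/2.5-.4))):
    w=unproj(cw,px,z)[0];print('z',z,'edge along tool x from TCP mm',round(1e3*(w[:2]-p[:2])@u,2))
# lip on recess model: centre dist
print('recess model lip', round(1e3*((np.array([.5896,-.0185])-p[:2])@u+.0555),2))
it=ctrl.get_image('top');ct=ctrl.camera_info('top')
for d in ctrl.masks_of('top','offcut_a_center')[:2]+ctrl.masks_of('top','offcut_b_center')[:1]:print(round(d['confidence'],2),np.round(d['rect']))
save(cv2.resize(it[60:345,60:560],None,fx=1.6,fy=1.6),'t5')
```

```text
z 0.0555 edge along tool x from TCP mm 55.89
z 0.0815 edge along tool x from TCP mm 56.17
z 0.045 edge along tool x from TCP mm 56.82
recess model lip 55.94
0.69 [149. 284.  28.  32.]
0.82 [126. 281.  24.  21.]
```

View pics/t5.png

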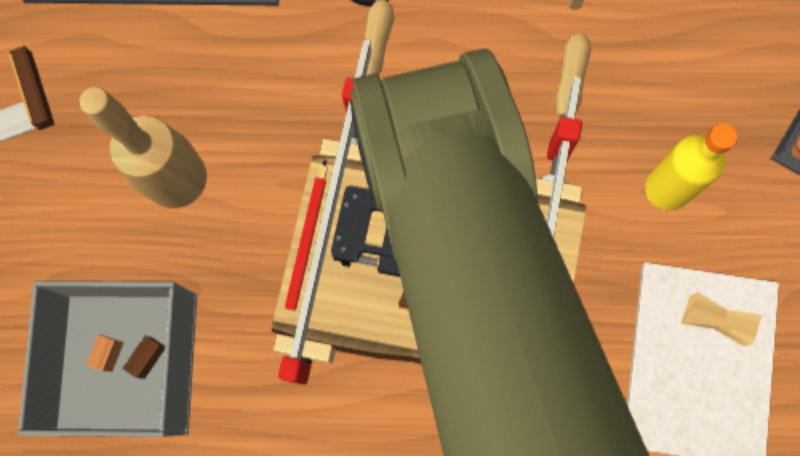

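Both offcuts are in the bin and everything else is where it was. The key and recess centres agree to about 0.3 mm lengthwise and the arm is steady, so I'm handing in.

Run:
```python
from h import *
p,a,s=pose();print(p.round(4),round(a,2),s['time'],s['grip_width'].round(3),s['ft_force'].round(1),np.abs(s['qd']).max().round(4))
print(ctrl.close_job())
```

```text
Traceback (most recent call last):
AttributeError: 'float' object has no attribute 'round'
```

Run:
```python
from h import *
p,a,s=pose();print(p.round(4),round(a,2),s['time'],s['grip_width'],s['ft_force'])
print(ctrl.close_job())
```

```text
[ 0.59   -0.0187  0.0616] 169.96 22.6 0.3581640515236347 [ 0.2685474  -0.06932621 -0.78245195]
the job is handed in; nothing more can be done
None
```

Both offcuts are in the scrap bin, and the arm is holding the walnut key level over its recess, lined up for you to sight. I handed in at 22.6 s of the 64 s allowed.

- **Offcuts:** the last top picture shows both in the bin. The spare key, pencil, glue and mallet look where they started. The marking knife was hidden under the arm in that picture, so I could not check it at the end.
- **Carry:** the key crossed the clamps with its underside about 16 cm above the bench, against 9.2 cm for the clamp jaws. Forces stayed near zero, so there was no sign of a bump.
- **Fit:** the wrist picture puts the key within about 0.5 mm of the recess across its width and 0.3 mm along its length. The tool angle is within 0.2° of the measured recess. The tool is level to 0.02°.
- **Height and grip:** the key's underside is about 10.5 mm above the slab, worked out from the arm's position. The grip is steady at 31 mm across the waist with 30 N.
- **Small disagreements:** two measurements of the recess centre differed by about 1 mm along its length. The recess's robot-side end also looked about 3 mm narrower than the stated 53 mm. The narrowing was even on both sides, so I left the position alone.

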